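# Fit and hold a bayonet filter collar

### The job

Fit the loose knurled aluminium collar onto the upright air-filter housing: set it over the spigot, press lightly and turn it until the keyways hidden inside it drop over the pins, then push it fully home against the spring, so that its lower rim sits on the housing's blue shoulder. The program finishes while still holding the collar there, pushed home and not let go, so that I can put in the retaining screw. Leave the oil stone, screw jar, tape roll and screwdriver where they are.

Things in the scene. Friction and masses are not known exactly. Their poses are not given: they have to be found in the camera images.
- collar_center (a point): Loose knurled collar, a closed cap of aluminium with dark ribs, 54 mm wide, 40 mm high, 0.12 to 0.2 kg, standing open end down. Point on its axis, half-way up (20 mm above the rim); z up. Bore 39 mm wide, 36 mm deep. Four keyways 12 mm wide, 90 degrees apart, along its own x and y, open at the rim, hidden inside the wall. Grip it round the outside; it may turn either way.
- shoulder (a point): Centre of the blue shoulder of the fixed air-filter housing, 75 mm above the worktop, z up; the collar's rim sits on it when home. Below it the blue body is 49 mm wide; at the worktop a grey flange 96 mm wide; two brass ports 20 mm thick reach 48 mm from the axis at 42 mm height.
- spigot_top (a point): Centre of the spigot's top, 28 mm above the shoulder. The spigot is plain aluminium, 36 mm wide, upright, with a 5 mm chamfer at the top; the collar goes over it.
- pin_ring (a point): Point on the spigot's axis, 9 mm above the shoulder, level with four pins, 6 mm thick, 90 degrees apart, reaching 23.5 mm from the axis. Their angle differs every time and is NOT given by this frame. A collar out of line rests on them, rim 12 mm above the shoulder; in line within 0.07 to 0.13 rad it goes down. Any quarter turn passes one such place.
- plunger (a joint): Brass spring plunger, 16 mm wide, standing 16 mm out of the spigot top. 0 = up, 0.008 m when the collar is home. It meets the inside of the collar's top when the rim is 8 mm above the shoulder and pushes back with 3 N, rising to 7 N when home: a collar let go comes back up 8 mm.
- oil_stone: Bystander, not to be disturbed: dark grey oil stone; origin at the centre of its underside.
- screw_jar: Bystander, not to be disturbed: glass jar of screws with a red lid; origin at the centre of its underside.
- tape_roll: Bystander, not to be disturbed: roll of masking tape lying flat; origin at the centre of its underside.
- screwdriver: Bystander, not to be disturbed: blue screwdriver; origin at the centre of its underside.
Mind the look-alikes: they are no part of the job. Leave any orange look-alike of the part that bears shoulder alone.

How it is judged:
By the outcome, as a careful person would: the job done as asked, in the order asked, and still so for the second after the job is handed in, while the arm keeps its last pose, push and grip.
It also fails if it takes over 48 s, if anything falls off the work surface, if the arm or the gripper's body presses on something with over 40 N, if the wrist force passes 120 N, or if a joint passes its speed limit or range.

### The arm

A 7-joint arm with a two-finger parallel gripper is mounted at the origin on a cart in front of the work surface, level with it; the furniture and walls round the work are solid. World frame = base frame: x ahead of the robot, y to its left, z up, the work surface at z = 0. Lengths are in m, angles in rad, forces in N, time in s.
With the tool pointing down it reaches from about 0.425 to 0.8 m from the base axis. Payload 8.3 kg.
Tool frame: the origin (TCP) lies at the very end of the fingers, on their centre line; the grasp point (between the pads) lies 19 mm behind it; z points along the fingers, y is the line along which they close (so a half turn about z gives the same grasp; the last joint's range is limited). The gripper opens to 85 mm and grips with 20 to 120 N. Pads are 22 mm wide; open, the fingers measure 114 mm over their backs; the gripper's body (76 mm by 85 mm) begins 54 mm behind the grasp point. The pads swing forward as they close: fully open they stand 13 mm farther back than shut.
Start: joints at [-1.267, 0.383, 0.016, 1.37, -0.006, 1.388, -0.046], TCP at [0.224, 0.583, 0.231] pointing down, gripper open.
Joint ranges: [-2.95, 2.95], [-0.25, 2.06], [-1.52, 1.56], [0.18, 2.33], [-1.44, 4.58], [0.02, 2.06], [-3.01, 3.01]. Speed limits (rad/s): [2.39, 2.39, 3.01, 3.01, 3.14, 3.14, 3.14].

### API

Orientations are given as a 3x3 rotation matrix whose columns are the frame's x, y, z axes.
In Python, from workcell import status, imaging, job gives the robot as it stands.
- The arm moves only by the tool step_arm, never from a script. Its argument "plan" is a list of rows, each a list of 3 entries, a list of its own where there are three numbers: the shift along the tool's x, y, z in units of 0.025 m (1.0 is 0.025 m), then the turn, a rotation vector about the tool's x, y, z in units of 6 degrees (1.0 is 6 degrees), then the opening, from -1 (shut) to 1 (fully open). A call has 1 to 5 rows; each row shifts and turns the commanded pose from where the row before left it, along the tool's axes as they then stand; what a row does not reach is not made up. A row lasts 1/12 s, in which the tool goes at most 41.7 mm and 7.16 degrees, less where a joint would pass 70% of its speed; a pose out of reach is approached as far as the arm can. A call with a number of a shift or a turn outside -1 to 1 is refused whole. A call with a gripper value outside its range is refused whole. The fingers move at their own pace and stop on an object; the grip force is fixed at half the most. Time passes only in rows, so rows that do not move let the fingers close. It gives the time, the measured TCP pose, the force, the opening and the grip force at its end, in the units of the state.
- status.observe(): the state, without advancing time (a new reading comes with each control period).
- imaging.capture(name): name is "scene" or "top" or "wrist"; returns a dict with "pixels" (400x640x3 uint8, red, green, blue), "fx", "fy", "cx", "cy" (pixels), "rvec" (rotation vector, rad) and "tvec" (3), from world to camera coordinates, as OpenCV has them; the wrist camera has in their place "mount" (4x4, takes a point from camera to tool coordinates, whose origin is the TCP and whose axes are the flange's). Camera axes: x right, y down, z forward; pixel columns grow to the right and rows downward; lengths in m; the calibration is good to about 2 mm. A picture is of the moment at which its call begins: read the wrist's pose just before it. There is no depth.
- job.finish_job(): hands the job in; it is judged then, once.
The state is a dict: "clock": time; "joint_pos": joint angles; "qd": joint speeds; "joint_torque": joint torques, N m; "eef_pos": TCP position; "tool_rot": TCP orientation; "contact_force": force on the tool from outside, world axes, zero at the start; "moment": the same for the moment, N m; "finger_gap": finger opening in m; "grip_force": force on a finger pad.
Only numpy, scipy, OpenCV 4.12 (cv2) and the standard library are available. Lean on these libraries where they do the work, as an engineer would, in place of code of your own. Each camera call takes 0.05 s, during which the arm holds its last target. There are 200 camera calls.

## Working session

There is one attempt and no reset: what is moved stays moved. The work goes in short steps, Python scripts to look and compute and a tool call to move; the robot and the scene stay as the last step left them, time stands still between calls to the robot, and variables do not carry over. Pictures are saved under pics/ and viewed, at most 10 in all, crops included, and the job is handed in when it is done.

Besides the shell and the picture viewer there is one more tool, called as a command line: name --argument value ..., lists and objects as JSON in quotes. step_arm: Moves the arm, as the interface text tells. Shifts and turns lie within -1 to 1; 1 stands for 0.025 m of shift or 6 degrees of turn. Its arguments: {"type":"object","properties":{"plan":{"type":"array","items":{"type":"array"}}},"required":["plan"]}

```bash
mkdir -p pics; cat > h.py <<'E'
import numpy as np, cv2
from workcell import status, imaging, job
def cap(n):
    s=status.observe(); c=imaging.capture(n)
    K=np.array([[c['fx'],0,c['cx']],[0,c['fy'],c['cy']],[0,0,1]])
    if 'mount' in c:
        T=np.eye(4);T[:3,:3]=s['tool_rot'];T[:3,3]=s['eef_pos'];T=T@np.array(c['mount']);R=T[:3,:3];o=T[:3,3]
    else:
        R=cv2.Rodrigues(np.array(c['rvec'],float))[0].T;o=-R@np.array(c['tvec'],float).ravel()
    return c['pixels'],K,R,o
def save(p,n): cv2.imwrite('pics/'+n+'.png',p[:,:,::-1])
def ray(K,R,u,v):
    d=R@np.linalg.inv(K)@np.array([u,v,1.]);return d/np.linalg.norm(d)
def onz(K,R,o,u,v,z):
    d=ray(K,R,u,v);return o+d*(z-o[2])/d[2]
def proj(K,R,o,X):
    p=K@(R.T@(np.array(X)-o));return p[:2]/p[2]
E
python3 - <<'E'
from h import *
for n in('scene','top'):
    p,K,R,o=cap(n);save(p,n+'0');print(n,o.round(3),R[:,2].round(2))
    
s=status.observe();print(s)
E
```

```text
scene [-0.273 -0.715  0.832] [ 0.62  0.53 -0.58]
top [ 0.397 -0.048  1.368] [ 0.11 -0.   -0.99]
{'clock': 0.1, 'joint_pos': array([-1.26691193,  0.38416743,  0.01639106,  1.37106054, -0.00632473,
        1.38821427, -0.04652528]), 'qd': array([-4.12469999e-05, -2.81117093e-03,  6.02776954e-04, -2.21587680e-04,
        3.13529840e-03,  5.78894102e-04, -8.85394518e-04]), 'joint_torque': array([ 4.01426543e-03, -6.29137731e+01,  8.47950764e-01, -3.72763789e+01,
        1.67534372e-02,  1.04650366e-02, -1.48364546e-05]), 'eef_pos': array([0.22393388, 0.58300755, 0.23036547]), 'tool_rot': array([[-9.33492040e-01,  3.58597552e-01, -6.37239603e-04],
       [ 3.58598118e-01,  9.33490521e-01, -1.68442364e-03],
       [-9.17306567e-06, -1.80090898e-03, -9.99998378e-01]]), 'contact_force': array([ 0.39102073, -0.91017926, -0.40895457]), 'moment': array([-0.03601968, -0.01681786,  0.00465993]), 'grip_force': 0.0, 'finger_gap': 0.08557704938138727}
```

View pics/scene0.png

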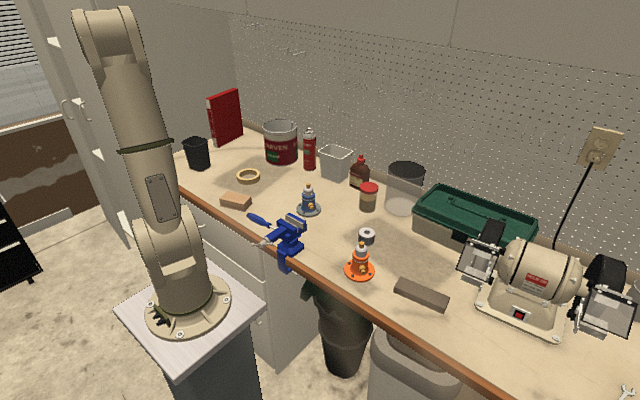

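View pics/top0.png

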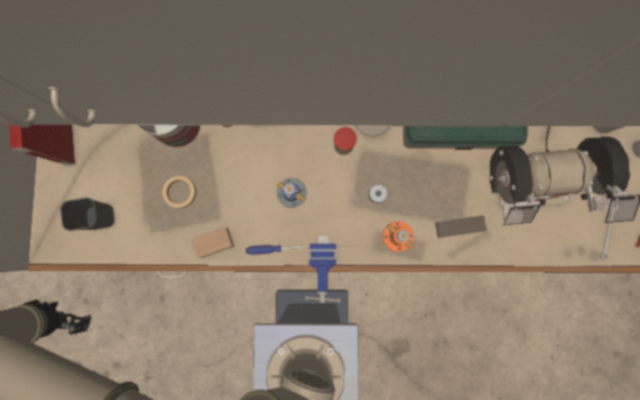

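The scene view shows the collar at (367,236), the blue housing at (309,197) and the orange look-alike at (360,262). In the top view they are at (378,193), (291,190) and (398,236). I'll triangulate from these.

```bash
python3 - <<'E'
from h import *
ims={n:cap(n) for n in('scene','top')}
def tri(a,b):
    (p,K,R,o),(q,L,S,t)=ims['scene'],ims['top']
    d,e=ray(K,R,*a),ray(L,S,*b)
    x=np.linalg.lstsq(np.c_[d,-e],t-o,rcond=None)[0]
    A,B=o+d*x[0],t+e*x[1];return ((A+B)/2).round(4),np.linalg.norm(A-B).round(4)
print('collar top',tri((367,231),(378,193)))
print('plunger',tri((308.5,186),(290,187)))
for nm,z,b in(('collar',.04,(378,193)),('plunger top',.119,(290,187)),('stone',.03,(461,226)),('jar',.09,(345,138)),('orange',.1,(402,236)),('sd',.02,(275,249)),('vise',.05,(322,250))):
    print(nm,onz(*ims['top'][1:],*b,z).round(3))
a=cv2.resize(ims['scene'][0][160:290,270:450],(720,520),interpolation=cv2.INTER_CUBIC)
save(a,'crop_s')
E
```

```text
collar top (array([ 0.5526, -0.2213,  0.0413]), np.float64(0.0036))
plunger (array([0.5605, 0.0473, 0.1058]), np.float64(0.0013))
collar [ 0.552 -0.22   0.04 ]
plunger top [0.559 0.046 0.119]
stone [ 0.451 -0.476  0.03 ]
jar [ 0.712 -0.116  0.09 ]
orange [ 0.419 -0.281  0.1  ]
sd [0.379 0.097 0.02 ]
vise [ 0.377 -0.048  0.05 ]
```

View pics/crop_s.png

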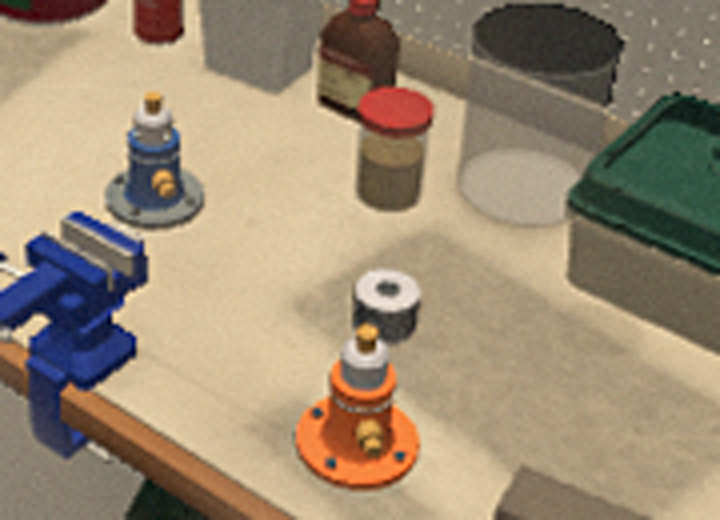

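Collar axis is about (0.5525, -0.221) with its top at z≈0.041. The housing axis is about (0.560, 0.047). I'll swing along an arc at constant radius with the yaw following, and pause for a wrist look near the housing.

step_arm --plan '[[[-1, 0, 0], [0, 0, 0.38], 1], [[-1, 0, 0], [0, 0, 0.38], 1], [[-1, 0, 0], [0, 0, 0.38], 1], [[-1, 0, 0], [0, 0, 0.38], 1], [[-1, 0, 0], [0, 0, 0.38], 1]]'

```text
clock: 0.62
eef_pos: [0.3376, 0.5289, 0.231]
tool_rot: [[-0.843, 0.538, -0.0], [0.538, 0.843, -0.0], [-0.0, -0.0, -1.0]]
contact_force: [0.4, 0.5, -0.8]
finger_gap: 0.0852
grip_force: 0.0
```

step_arm --plan '[[[-1, 0, 0], [0, 0, 0.38], 1], [[-1, 0, 0], [0, 0, 0.38], 1], [[-1, 0, 0], [0, 0, 0.38], 1], [[-1, 0, 0], [0, 0, 0.38], 1], [[-1, 0, 0], [0, 0, 0.38], 1]]'

```text
clock: 1.03
eef_pos: [0.4372, 0.4536, 0.2309]
tool_rot: [[-0.72, 0.694, -0.0], [0.694, 0.72, -0.0], [0.0, -0.001, -1.0]]
contact_force: [-0.8, 0.4, -0.6]
finger_gap: 0.0852
grip_force: 0.0
```

step_arm --plan '[[[-1, 0, 0], [0, 0, 0.38], 1], [[-1, 0, 0], [0, 0, 0.38], 1], [[-1, 0, 0], [0, 0, 0.38], 1], [[-1, 0, 0], [0, 0, 0.38], 1], [[-1, 0, 0], [0, 0, 0.38], 1]]'

```text
clock: 1.45
eef_pos: [0.5199, 0.3602, 0.2309]
tool_rot: [[-0.569, 0.822, -0.0], [0.822, 0.569, -0.0], [-0.0, -0.001, -1.0]]
contact_force: [1.1, 0.8, 0.0]
finger_gap: 0.0856
grip_force: 0.0
```

step_arm --plan '[[[-1, 0, 0], [0, 0, 0.38], 1], [[-1, 0, 0], [0, 0, 0.38], 1], [[-1, 0, 0], [0, 0, 0.38], 1], [[-1, 0, 0], [0, 0, 0.38], 1], [[-1, 0, 0], [0, 0, 0.38], 1]]'

```text
clock: 1.87
eef_pos: [0.5825, 0.2523, 0.231]
tool_rot: [[-0.395, 0.919, -0.0], [0.919, 0.395, -0.0], [-0.0, -0.001, -1.0]]
contact_force: [0.5, 0.3, -0.1]
finger_gap: 0.0854
grip_force: 0.0
```

step_arm --plan '[[[-1, 0, 0], [0, 0, 0.38], 1], [[-1, 0, 0], [0, 0, 0.38], 1], [[-1, 0, 0], [0, 0, 0.38], 1], [[-1, 0, 0], [0, 0, 0.38], 1], [[-1, 0, 0], [0, 0, 0.38], 1]]'

```text
clock: 2.28
eef_pos: [0.6221, 0.1345, 0.2303]
tool_rot: [[-0.206, 0.978, -0.002], [0.978, 0.206, -0.0], [0.0, -0.002, -1.0]]
contact_force: [0.4, 0.5, 0.4]
finger_gap: 0.0851
grip_force: 0.0
```

step_arm --plan '[[[-0.5, 0, 0], [0, 0, 0.2], 1], [[0, 0, 0], [0, 0, 0], 1], [[0, 0, 0], [0, 0, 0], 1]]'

```text
clock: 2.53
eef_pos: [0.6244, 0.1226, 0.2302]
tool_rot: [[-0.186, 0.983, -0.002], [0.983, 0.186, -0.0], [0.0, -0.002, -1.0]]
contact_force: [-0.5, 1.1, -1.1]
finger_gap: 0.0853
grip_force: 0.0
```

```bash
python3 - <<'E'
from h import *
p,K,R,o=cap('wrist');save(p,'w1');s=status.observe();print(s['eef_pos'],o,R[:,2],s['joint_pos'].round(2))
print(proj(K,R,o,[.56,.047,.119]),proj(K,R,o,[.5525,-.221,.041]))
np.savez('w1',K=K,R=R,o=o)
E
```

```text
[0.62423389 0.12396922 0.2302478 ] [0.60902845 0.20549966 0.37261722] [ 0.05875272 -0.32192615 -0.94494004] [-0.54  0.43  0.43  1.35 -0.18  1.4   0.07]
[241.04264211 257.62575113] [231.49683662 386.98620613]
```

View pics/w1.png

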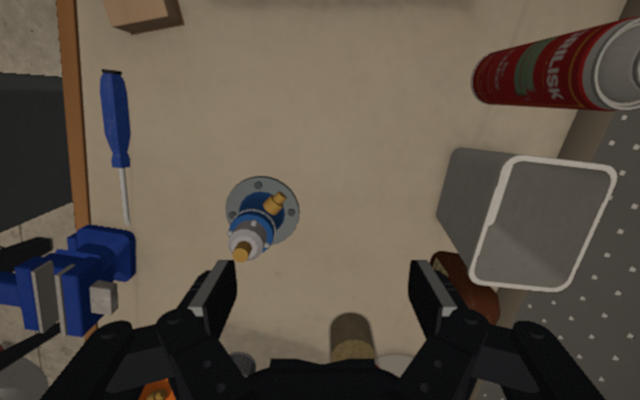

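The plunger shows at about (240,253), within 2 mm of prediction, and the collar is just below the frame. Moving on to above the collar.

step_arm --plan '[[[-1, -0.12, 0], [0, 0, 0.38], 1], [[-1, -0.12, 0], [0, 0, 0.38], 1], [[-1, -0.12, 0], [0, 0, 0.38], 1], [[-1, -0.12, 0], [0, 0, 0.38], 1], [[-1, -0.12, 0], [0, 0, 0.38], 1]]'

```text
clock: 3.0
eef_pos: [0.6232, 0.0, 0.2301]
tool_rot: [[0.006, 1.0, -0.002], [1.0, -0.006, 0.0], [0.0, -0.002, -1.0]]
contact_force: [0.3, -0.4, -0.2]
finger_gap: 0.0854
grip_force: 0.0
```

step_arm --plan '[[[-1, -0.12, 0.3], [0, 0, 0.38], 1], [[-1, -0.12, 0.3], [0, 0, 0.38], 1], [[-1, -0.12, 0.3], [0, 0, 0.38], 1], [[-1, -0.12, 0.3], [0, 0, 0.38], 1], [[-1, -0.12, 0.3], [0, 0, 0.38], 1]]'

```text
clock: 3.42
eef_pos: [0.5985, -0.124, 0.1944]
tool_rot: [[0.205, 0.979, 0.002], [0.979, -0.205, 0.001], [0.001, 0.002, -1.0]]
contact_force: [0.5, -0.0, 0.9]
finger_gap: 0.0851
grip_force: 0.0
```

step_arm --plan '[[[-1, -0.12, 0.5], [0, 0, 0.38], 1], [[-1, -0.12, 0.5], [0, 0, 0.38], 1], [[-0.5, -0.12, 0], [0, 0, 0.38], 1], [[0, 0, 0], [0, 0, 0], 1], [[0, 0, 0], [0, 0, 0], 1]]'

```text
clock: 3.83
eef_pos: [0.5749, -0.1827, 0.17]
tool_rot: [[0.321, 0.947, 0.002], [0.947, -0.321, 0.0], [0.001, 0.002, -1.0]]
contact_force: [1.6, 1.0, 0.2]
finger_gap: 0.0855
grip_force: 0.0
```

```bash
python3 - <<'E'
from h import *
p,K,R,o=cap('wrist');save(p,'w2');s=status.observe();print(s['eef_pos'],s['joint_pos'].round(2))
print(proj(K,R,o,[.5525,-.221,.041]))
np.savez('w2',K=K,R=R,o=o)
q=cv2.imread('pics/w1.png');h=cv2.cvtColor(q,cv2.COLOR_BGR2HSV)[235:275,225:265]
m=cv2.inRange(h,(12,120,90),(28,255,255));print(np.argwhere(m).min(0)+[235,225],np.argwhere(m).max(0)+[235,225],(np.argwhere(m).mean(0)+[235,225]))
w=np.load('w1.npz')
for u,v in((240,258),(240,254)):print(onz(w['K'],w['R'],w['o'],u,v,.119))
E
```

```text
[ 0.57542146 -0.18171417  0.16997324] [-0.2   0.42  0.61  1.55 -0.25  1.26  0.12]
[312.77777418 231.7187695 ]
[248 233] [261 248] [254.51136364 240.02840909]
[0.55906481 0.04641191 0.119     ]
[0.55864458 0.05070516 0.119     ]
```

View pics/w2.png

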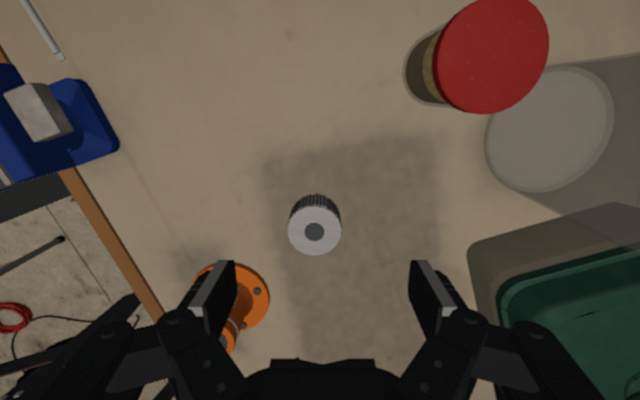

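The collar's top disc is centred at (314,231), which agrees with the estimate to 1 mm. Centring over it and descending.

step_arm --plan '[[[-0.9, -0.17, 0], [0, 0, 0], 1], [[-0.88, -0.17, 0], [0, 0, 0], 1], [[0, 0, 1], [0, 0, 0], 1], [[0, 0, 1], [0, 0, 0], 1], [[0, 0, 0], [0, 0, 0], 1]]'

```text
clock: 4.3
eef_pos: [0.5506, -0.2199, 0.1151]
tool_rot: [[0.319, 0.948, -0.005], [0.948, -0.319, 0.003], [0.001, -0.006, -1.0]]
contact_force: [-0.2, 1.8, -1.2]
finger_gap: 0.0856
grip_force: 0.0
```

```bash
python3 - <<'E'
from h import *
w=np.load('w2.npz');q=cv2.imread('pics/w2.png')[190:260,280:350]
m=(q.min(2)>150).astype('uint8');c=max(cv2.findContours(m,0,2)[0],key=cv2.contourArea);(u,v),a,_=cv2.fitEllipse(c);print(u+280,v+190,a)
C=onz(w['K'],w['R'],w['o'],u+280,v+190,.040);print(C)
p,K,R,o=cap('wrist');s=status.observe();print(s['eef_pos'],s['tool_rot'].T@(C-s['eef_pos'])/.025)
q=p[150:400,250:390];m=(q.min(2)>150).astype('uint8');c=max(cv2.findContours(m,0,2)[0],key=cv2.contourArea);(u,v),a,_=cv2.fitEllipse(c);u+=250;v+=150
d,e=ray(w['K'],w['R'],314.5,231),ray(K,R,u,v)
print(u,v,a,onz(K,R,o,u,v,.04))
E
```

```text
Traceback (most recent call last):
ValueError: max() iterable argument is empty
```

```bash
cat >> h.py <<'E'
def disc(p,x0,x1,y0,y1):
    h=cv2.cvtColor(np.ascontiguousarray(p[y0:y1,x0:x1]),cv2.COLOR_RGB2HSV)
    m=cv2.inRange(h,(0,0,115),(180,28,255));c=max(cv2.findContours(m,0,2)[0],key=cv2.contourArea)
    (u,v),a,_=cv2.fitEllipse(cv2.convexHull(c));return u+x0,v+y0,a
E
python3 - <<'E'
from h import *
w=np.load('w2.npz');u,v,a=disc(cv2.imread('pics/w2.png')[:,:,::-1],280,350,190,260);print(u,v,a)
d,o1=ray(w['K'],w['R'],u,v),w['o'];print(onz(w['K'],w['R'],o1,u,v,.04))
p,K,R,o=cap('wrist');s=status.observe();u,v,a=disc(p,255,385,150,400);print(u,v,a)
C=onz(K,R,o,u,v,.04);e=ray(K,R,u,v);x=np.linalg.lstsq(np.c_[d,-e],o-o1,rcond=None)[0];print(C,'z',(o1+d*x[0])[2],(o+e*x[1])[2]);print(s['eef_pos'],s['tool_rot'].T@(C-s['eef_pos'])/.025)
E
```

```text
313.83926010131836 230.2810401916504 (48.247074127197266, 53.69114303588867)
[ 0.5538277  -0.22030244  0.04      ]
326.7125778198242 209.57844924926758 (63.535526275634766, 68.32001495361328)
[ 0.55387694 -0.22030635  0.04      ] z 0.04038319158145065 0.04038978256587292
[ 0.5513938  -0.22030957  0.11729306] [0.02902639 0.10611917 3.09136024]
```

step_arm --plan '[[[0.03, 0.1, 1], [0, 0, 0], 1], [[0, 0, 1], [0, 0, 0], 1], [[0, 0, 1], [0, 0, 0], 1], [[0, 0, 1], [0, 0, 0], 1], [[0, 0, 0.4], [0, 0, 0], 1]]'

```text
clock: 4.77
eef_pos: [0.5545, -0.2212, 0.0074]
tool_rot: [[0.32, 0.947, -0.002], [0.947, -0.32, 0.001], [0.001, -0.002, -1.0]]
contact_force: [-0.1, 0.3, 0.9]
finger_gap: 0.0856
grip_force: 0.0
```

step_arm --plan '[[[0, 0, 0], [0, 0, 0], 1], [[0, 0, 0], [0, 0, 0], 1]]'

```text
clock: 4.93
eef_pos: [0.5553, -0.2231, 0.0102]
tool_rot: [[0.322, 0.947, 0.001], [0.947, -0.322, -0.0], [0.0, 0.001, -1.0]]
contact_force: [-0.1, -0.1, 0.4]
finger_gap: 0.0855
grip_force: 0.0
```

step_arm --plan '[[[0.09, -0.09, 0.2], [0, 0, 0], 1], [[0, 0, 0], [0, 0, 0], 1], [[0, 0, 0], [0, 0, 0], 1]]'

```text
clock: 5.18
eef_pos: [0.5532, -0.2205, 0.0048]
tool_rot: [[0.323, 0.947, 0.001], [0.947, -0.323, -0.0], [0.0, 0.001, -1.0]]
contact_force: [-0.6, -0.5, -0.3]
finger_gap: 0.0852
grip_force: 0.0
```

step_arm --plan '[[[0, 0, 0], [0, 0, 0], -1], [[0, 0, 0], [0, 0, 0], -1], [[0, 0, 0], [0, 0, 0], -1], [[0, 0, 0], [0, 0, 0], -1], [[0, 0, 0], [0, 0, 0], -1]]'

```text
clock: 5.6
eef_pos: [0.5529, -0.2209, 0.0047]
tool_rot: [[0.323, 0.946, 0.001], [0.946, -0.323, -0.0], [0.0, 0.001, -1.0]]
contact_force: [-2.0, 1.8, 7.2]
finger_gap: 0.0529
grip_force: 62.1
```

step_arm --plan '[[[0, 0, 0], [0, 0, 0], -1], [[0, 0, 0], [0, 0, 0], -1], [[0, 0, 0], [0, 0, 0], -1]]'

```text
clock: 5.85
eef_pos: [0.553, -0.2209, 0.0048]
tool_rot: [[0.323, 0.946, 0.001], [0.946, -0.323, -0.0], [0.0, 0.001, -1.0]]
contact_force: [-1.4, 1.4, 7.1]
finger_gap: 0.053
grip_force: 62.1
```

Grasped (gap 53 mm, 62 N). Lifting and swinging towards the housing, stopping about 45 mm short for a look.

step_arm --plan '[[[0, 0, -0.5], [0, 0, 0], -1], [[0, 0, -1], [0, 0, 0], -1], [[0, 0, -1], [0, 0, 0], -1], [[0, 0, -1], [0, 0, 0], -1], [[0, 0, -1], [0, 0, 0], -1]]'

```text
clock: 6.27
eef_pos: [0.5522, -0.2209, 0.1181]
tool_rot: [[0.324, 0.946, -0.0], [0.946, -0.324, -0.0], [-0.0, -0.0, -1.0]]
contact_force: [1.2, -0.5, -0.7]
finger_gap: 0.0528
grip_force: 63.1
```

step_arm --plan '[[[0.5, -0.06, -1], [0, 0, -0.2], -1], [[1, -0.12, -1], [0, 0, -0.41], -1], [[1, -0.12, -1], [0, 0, -0.41], -1], [[1, -0.12, 0], [0, 0, -0.41], -1], [[1, -0.12, 0], [0, 0, -0.41], -1]]'

```text
clock: 6.68
eef_pos: [0.5687, -0.108, 0.1941]
tool_rot: [[0.135, 0.991, 0.004], [0.991, -0.135, -0.0], [0.0, 0.004, -1.0]]
contact_force: [0.7, 0.1, -2.3]
finger_gap: 0.0532
grip_force: 63.2
```

step_arm --plan '[[[1, -0.12, 0], [0, 0, -0.41], -1], [[1, -0.12, 0], [0, 0, -0.41], -1], [[1, -0.12, 0], [0, 0, -0.41], -1], [[1, -0.12, 0], [0, 0, -0.41], -1], [[0.5, -0.06, 0], [0, 0, -0.2], -1]]'

```text
clock: 7.1
eef_pos: [0.5605, 0.0081, 0.1917]
tool_rot: [[-0.062, 0.998, -0.0], [0.998, 0.062, 0.001], [0.001, -0.0, -1.0]]
contact_force: [0.1, 1.1, -0.9]
finger_gap: 0.0526
grip_force: 63.1
```

step_arm --plan '[[[0, 0, 0], [0, 0, 0], -1], [[0, 0, 0], [0, 0, 0], -1]]'

```text
clock: 7.27
eef_pos: [0.5608, 0.0042, 0.1917]
tool_rot: [[-0.056, 0.998, 0.0], [0.998, 0.056, -0.0], [-0.0, 0.0, -1.0]]
contact_force: [-0.2, -1.0, -1.0]
finger_gap: 0.0528
grip_force: 63.1
```

```bash
python3 - <<'E'
from h import *
p,K,R,o=cap('wrist');save(p,'w3');s=status.observe();print(s['eef_pos'],s['joint_pos'].round(2),s['contact_force'],s['finger_gap'])
print(proj(K,R,o,[.559,.047,.119]),proj(K,R,o,[.559,.047,.103]))
np.savez('w3',K=K,R=R,o=o)
E
```

```text
[0.56091336 0.00286142 0.19165095] [-0.46  0.28  0.49  1.63 -0.14  1.26  0.11] [-0.26430995 -0.85949341 -0.94132583] 0.05271729408769238
[322.79463156 155.57837478] [322.73905987 151.57183189]
```

View pics/w3.png

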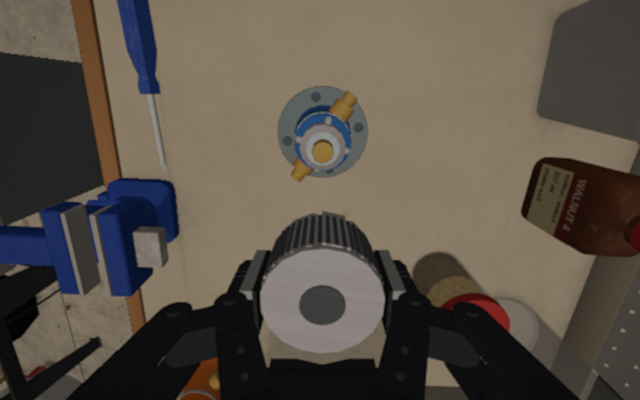

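Held collar's disc is at (322,300); the plunger's top is at about (322,152), with pins visible round the spigot. Measuring the plunger top and collar axis from this view, checking the height against w1.

```bash
python3 - <<'E'
from h import *
w=np.load('w3.npz');K,R,o=w['K'],w['R'],w['o'];im=cv2.imread('pics/w3.png')
h=cv2.cvtColor(im,cv2.COLOR_BGR2HSV)[138:168,306:338]
m=cv2.inRange(h,(12,110,110),(28,255,255));c=max(cv2.findContours(m,0,2)[0],key=cv2.contourArea);(u,v),a,_=cv2.fitEllipse(c);u+=306;v+=138;print(u,v,a)
P=onz(K,R,o,u,v,.119);print('plunger',P)
w1=np.load('w1.npz');d,e=ray(K,R,u,v),ray(w1['K'],w1['R'],239,257);x=np.linalg.lstsq(np.c_[d,-e],w1['o']-o,rcond=None)[0];print('z',(o+d*x[0]),(w1['o']+e*x[1]))
s=status.observe();T=s['eef_pos'];u,v,a=disc(im[:,:,::-1],262,384,240,352);print(u,v,a)
C=onz(K,R,o,u,v,T[2]-.0048+.040);print('collar',C,'tcp',T)
print('move tool units',s['tool_rot'].T@(P-C)/.025)
save(cv2.resize(im[:,:,::-1][85:185,270:375],None,fx=5,fy=5,interpolation=cv2.INTER_CUBIC),'w3c')
E
```

```text
322.26416206359863 151.9563627243042 (19.505441665649414, 19.787458419799805)
plunger [0.55847622 0.04957968 0.119     ]
z [0.55842651 0.05039308 0.12349531] [0.55893936 0.05014735 0.12354545]
321.6578674316406 300.4007911682129 (103.4989242553711, 124.2562484741211)
collar [0.56053224 0.00597883 0.22685095] tcp [0.56091336 0.00286142 0.19165095]
move tool units [1.74969101 0.01161171 4.31251524]
```

View pics/w3c.png

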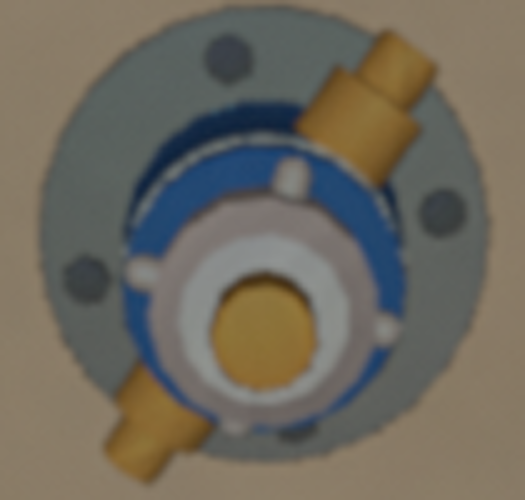

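Pins are clearly visible, and the relative move is about 1.8 units along tool x. Move over, then descend to just above the plunger.

step_arm --plan '[[[0.9, 0, 0], [0, 0, 0], -1], [[0.9, 0, 0], [0, 0, 0], -1], [[0, 0, 1], [0, 0, 0], -1], [[0, 0, 1], [0, 0, 0], -1], [[0, 0, 0], [0, 0, 0], -1]]'

```text
clock: 7.73
eef_pos: [0.5558, 0.0473, 0.137]
tool_rot: [[-0.054, 0.999, -0.007], [0.999, 0.053, -0.002], [-0.002, -0.007, -1.0]]
contact_force: [-1.0, 0.0, -1.8]
finger_gap: 0.0532
grip_force: 63.4
```

step_arm --plan '[[[0, 0, 0], [0, 0, 0], -1], [[0, 0, 0], [0, 0, 0], -1], [[0, 0, 0], [0, 0, 0], -1]]'

```text
clock: 7.98
eef_pos: [0.5596, 0.0482, 0.1431]
tool_rot: [[-0.054, 0.999, 0.002], [0.999, 0.054, 0.0], [-0.0, 0.002, -1.0]]
contact_force: [0.6, 0.2, -0.4]
finger_gap: 0.0531
grip_force: 63.4
```

```bash
python3 - <<'E'
from h import *
p,K,R,o=cap('wrist');save(p,'w4');s=status.observe();T=s['eef_pos'];print(T)
u,v,a=disc(p,255,390,230,355);C=onz(K,R,o,u,v,T[2]+.0352);print(u,v,a,C)
print('units',s['tool_rot'].T@(np.array([.5585,.0496,.119])-C)/.025)
p,K,R,o=cap('scene');x,y=proj(K,R,o,[.5585,.05,.12]).astype(int);print(x,y)
save(cv2.resize(p[y-50:y+50,x-60:x+60],None,fx=5,fy=5,interpolation=cv2.INTER_CUBIC),'s4c')
E
```

```text
[0.55949156 0.04857521 0.14298975]
321.61803436279297 300.2832336425781 (103.40972900390625, 123.90011596679688) [0.55915134 0.05000379 0.17818975]
units [-0.01511666 -0.03289686  2.36751162]
307 182
```

View pics/s4c.png

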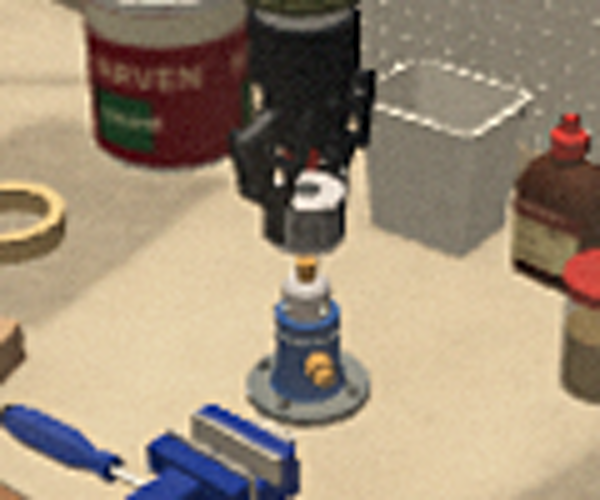

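The collar sits coaxially above the plunger. Lowering gently.

step_arm --plan '[[[0, -0.03, 0.4], [0, 0, 0], -1], [[0, 0, 0.4], [0, 0, 0], -1], [[0, 0, 0.4], [0, 0, 0], -1], [[0, 0, 0.2], [0, 0, 0], -1], [[0, 0, 0], [0, 0, 0], -1]]'

```text
clock: 8.5
eef_pos: [0.5563, 0.0492, 0.1041]
tool_rot: [[-0.056, 0.998, -0.004], [0.998, 0.056, -0.001], [-0.001, -0.004, -1.0]]
contact_force: [-0.3, 1.0, -0.7]
finger_gap: 0.0528
grip_force: 63.5
```

step_arm --plan '[[[0, 0, 0.2], [0, 0, 0], -1], [[0, 0, 0.2], [0, 0, 0], -1], [[0, 0, 0], [0, 0, 0], -1]]'

```text
clock: 8.75
eef_pos: [0.5572, 0.0493, 0.0953]
tool_rot: [[-0.056, 0.998, -0.001], [0.998, 0.056, -0.0], [-0.0, -0.001, -1.0]]
contact_force: [-0.1, -0.4, -1.2]
finger_gap: 0.0531
grip_force: 63.5
```

step_arm --plan '[[[0, 0, 0.15], [0, 0, 0], -1], [[0, 0, 0], [0, 0, 0], -1], [[0, 0, 0], [0, 0, 0], -1]]'

```text
clock: 9.0
eef_pos: [0.5576, 0.0493, 0.0925]
tool_rot: [[-0.056, 0.998, -0.0], [0.998, 0.056, -0.0], [-0.0, -0.0, -1.0]]
contact_force: [-0.7, 0.2, -1.0]
finger_gap: 0.0525
grip_force: 63.5
```

step_arm --plan '[[[0, 0, 0.1], [0, 0, 0], -1], [[0, 0, 0], [0, 0, 0], -1], [[0, 0, 0], [0, 0, 0], -1]]'

```text
clock: 9.25
eef_pos: [0.5576, 0.0493, 0.09]
tool_rot: [[-0.056, 0.998, -0.0], [0.998, 0.056, -0.0], [-0.0, -0.0, -1.0]]
contact_force: [-0.3, -0.2, -1.0]
finger_gap: 0.0528
grip_force: 63.5
```

step_arm --plan '[[[0, 0, 0.1], [0, 0, 0], -1], [[0, 0, 0], [0, 0, 0], -1], [[0, 0, 0], [0, 0, 0], -1]]'

```text
clock: 9.5
eef_pos: [0.558, 0.0493, 0.0878]
tool_rot: [[-0.056, 0.998, 0.001], [0.998, 0.056, 0.0], [0.0, 0.001, -1.0]]
contact_force: [-0.8, 0.8, 0.9]
finger_gap: 0.0528
grip_force: 63.6
```

step_arm --plan '[[[0, 0, 0.05], [0, 0, 0], -1], [[0, 0, 0], [0, 0, 0], -1], [[0, 0, 0], [0, 0, 0], -1]]'

```text
clock: 9.75
eef_pos: [0.5579, 0.0493, 0.0865]
tool_rot: [[-0.056, 0.998, 0.001], [0.998, 0.056, 0.0], [0.0, 0.001, -1.0]]
contact_force: [-0.2, 0.8, 2.1]
finger_gap: 0.053
grip_force: 63.7
```

step_arm --plan '[[[0, 0, 0.1], [0, 0, 0], -1], [[0, 0, 0], [0, 0, 0], -1], [[0, 0, 0], [0, 0, 0], -1]]'

```text
clock: 10.0
eef_pos: [0.558, 0.0493, 0.0839]
tool_rot: [[-0.056, 0.998, 0.001], [0.998, 0.056, 0.0], [-0.0, 0.001, -1.0]]
contact_force: [0.7, 0.0, 4.3]
finger_gap: 0.053
grip_force: 63.8
```

```bash
python3 - <<'E'
from h import *
s=status.observe();print(s['eef_pos'],s['contact_force'],s['moment'])
p,K,R,o=cap('wrist');T=s['eef_pos'];u,v,a=disc(p,255,390,230,355);print(u,v,a)
p,K,R,o=cap('scene');x,y=proj(K,R,o,[.5585,.05,.09]).astype(int)
save(cv2.resize(p[y-35:y+35,x-40:x+40],None,fx=8,fy=8,interpolation=cv2.INTER_CUBIC),'s5c')
E
```

```text
[0.55795226 0.04930375 0.08388175] [0.68976625 0.04006471 4.29387218] [-0.00815193 -0.20912883 -0.00781412]
321.8613739013672 300.4070587158203 (103.01854705810547, 123.35101318359375)
```

View pics/s5c.png

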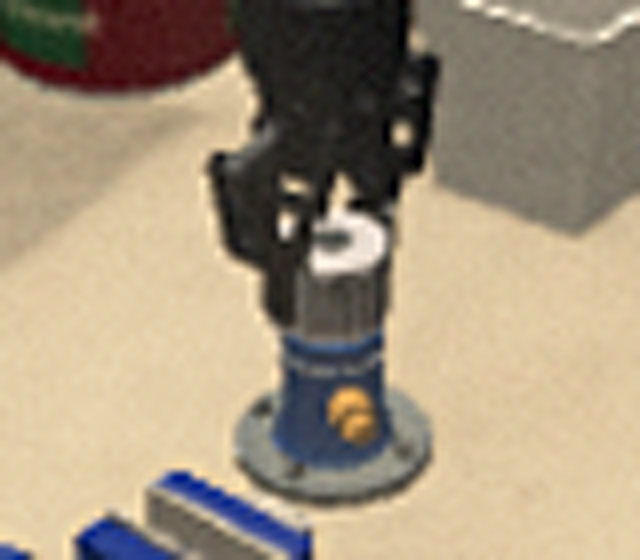

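The collar is already below the pin-rest height: rim about 4 mm above the shoulder, force following the spring (4–5 N), and no slip in the grip. So the keyways happened to be in line. Pushing home.

step_arm --plan '[[[0, 0, 0.1], [0, 0, 0], -1], [[0, 0, 0], [0, 0, 0], -1], [[0, 0, 0], [0, 0, 0], -1]]'

```text
clock: 10.35
eef_pos: [0.5579, 0.0493, 0.0814]
tool_rot: [[-0.056, 0.998, 0.0], [0.998, 0.056, -0.0], [-0.0, 0.0, -1.0]]
contact_force: [1.6, 0.7, 4.8]
finger_gap: 0.0532
grip_force: 63.9
```

step_arm --plan '[[[0, 0, 0.1], [0, 0, 0], -1], [[0, 0, 0], [0, 0, 0], -1], [[0, 0, 0], [0, 0, 0], -1]]'

```text
clock: 10.6
eef_pos: [0.5579, 0.0493, 0.0797]
tool_rot: [[-0.056, 0.998, 0.001], [0.998, 0.056, 0.0], [0.0, 0.001, -1.0]]
contact_force: [-1.4, -0.4, 10.8]
finger_gap: 0.0526
grip_force: 64.5
```

step_arm --plan '[[[0, 0, 0.06], [0, 0, 0], -1], [[0, 0, 0], [0, 0, 0], -1], [[0, 0, 0], [0, 0, 0], -1], [[0, 0, 0], [0, 0, 0], -1]]'

```text
clock: 10.93
eef_pos: [0.558, 0.0493, 0.0796]
tool_rot: [[-0.056, 0.998, 0.001], [0.998, 0.056, 0.001], [0.001, 0.001, -1.0]]
contact_force: [-9.3, 0.2, 25.7]
finger_gap: 0.0528
grip_force: 65.8
```

```bash
python3 - <<'E'
from h import *
p,K,R,o=cap('wrist');print(disc(p,255,390,230,355));p,K,R,o=cap('scene');x,y=proj(K,R,o,[.5585,.05,.09]).astype(int)
save(cv2.resize(p[y-35:y+35,x-40:x+40],None,fx=8,fy=8,interpolation=cv2.INTER_CUBIC),'s6c')
s=status.observe();print(s['eef_pos'],s['contact_force'],s['finger_gap'])
E
```

```text
(321.7787857055664, 300.56690216064453, (103.06422424316406, 123.3848648071289))
[0.55799337 0.04932035 0.07959455] [-8.24654057 -0.23452954 24.77560229] 0.053207079858817986
```

View pics/s6c.png

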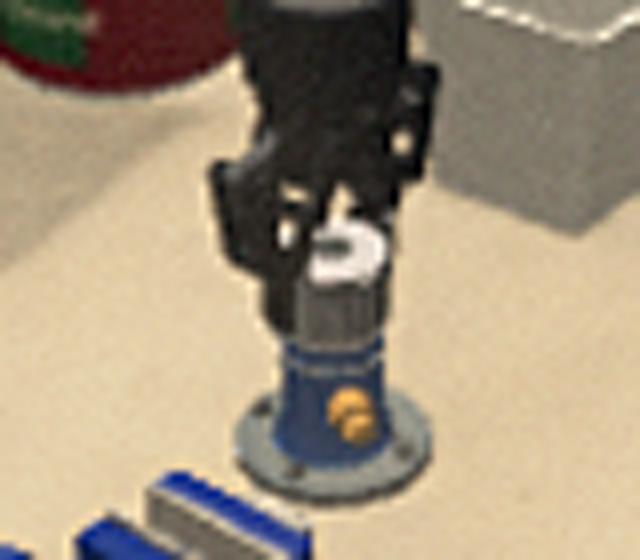

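The rim sits on the blue shoulder, stopped hard at rim height 74.8 mm with a steady 25 N and no slip in the grip. Handing in while still holding.

```bash
python3 -c "
from h import *
print(job.finish_job())"
```

```text
the job is handed in; nothing more can be done
None
```

The collar is pushed home on the blue shoulder and the arm is still holding it there at about 25 N; its keyways were already in line with the pins, so it went down without turning, and the arm touched nothing else.

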